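# Set out the finds on their outlined foam pads

## Robot

A 7-joint arm with a two-finger parallel gripper is mounted at the origin on a cart in front of the work surface, level with it; the furniture and walls round the work are solid. World frame = base frame: x ahead of the robot, y to its left, z up, the work surface at z = 0. Lengths are in m, angles in rad, forces in N, time in s.
With the tool pointing down it reaches from about 0.425 to 0.925 m from the base axis. Payload 6.8 kg.
Tool frame: the origin (TCP) lies midway between the tips of the shut fingers; the grasp point (between the pads) lies 19 mm behind it; z points along the fingers, y is the line along which they close (so a half turn about z gives the same grasp; the last joint's range is limited). The gripper opens to 85 mm and grips with 20 to 120 N. Pads are 22 mm wide; open, the fingers measure 114 mm over their backs; the gripper's body (76 mm by 85 mm) begins 54 mm behind the grasp point. The pads swing forward as they close: fully open they stand 13 mm farther back than shut.
Start: joints at [1.025, 0.477, 0.022, 1.555, -0.011, 1.109, -0.083], TCP at [0.286, -0.611, 0.231] pointing down, gripper open.
Joint ranges: [-2.96, 2.96], [-0.34, 2.1], [-1.41, 1.46], [0.24, 2.44], [-1.37, 4.51], [0.17, 1.92], [-2.96, 2.96]. Speed limits (rad/s): [2.39, 2.39, 3.14, 3.14, 3.14, 3.14, 3.14].

## Interface

Orientations are given as a unit quaternion [w, x, y, z].
In Python, from station import * gives the robot as it stands. The module is installed in compiled form; this text tells all that it offers.
- The arm moves only by the shell command python3 -m jog 'ROWS' [OPENING] [FORCE]. ROWS is JSON, a list of rows, each an object of numbers: "x", "y", "z": the shift along the tool's x, y, z in m; "ax", "ay", "az": the turn, a rotation vector about the tool's x, y, z in rad. In form: [{"x": .., "y": .., "z": .., "ax": .., "ay": .., "az": ..}, ...]. A call has 1 to 12 rows; each row is the pose to reach, as a shift and turn from the pose commanded when the call began, along the tool's axes at that moment; what a row does not reach only later rows make up. A row lasts 1/10 s, in which the tool goes at most 50 mm and 8.59 degrees, less where a joint would pass 70% of its speed; a pose out of reach is approached as far as the arm can. A call with a gripper value outside its range is refused whole. OPENING is the opening, from 0 (shut) to 1 (fully open), set as the call begins (- or left out, the last holds). The fingers move at their own pace and stop on an object; FORCE is the grip in N (left out, the last holds). Time passes only in rows, so rows that repeat a pose let the fingers close. It gives the time, the measured TCP pose, the force, the opening and the grip force at its end, in the units of the state.
- get_obs(): the state, without advancing time (a new reading comes with each control period).
- read_camera(name): name is "scene" or "top" or "wrist"; returns the picture (420x560x3 uint8, red, green, blue); there is no depth.
- camera_params(name): a dict with "K" (3x3 intrinsics, pixels), "origin" and "attitude" of the camera in the world. Camera axes: x right, y up, looking along -z (the intrinsics and any distortion apply to the point x, -y, -z); pixel columns grow to the right and rows downward; lengths in m; the calibration is good to about 2 mm. A picture is of the moment at which its call begins: read the wrist's pose just before it. camera_params takes no time and is no camera call; for the wrist camera it gives the pose at the moment of the call.
- hand_in(): hands the job in; it is judged then, once.
The state is a dict: "t": time; "q": joint angles; "joint_vel": joint speeds; "joint_torque": joint torques, N m; "eef_pos": TCP position; "tool_rot": TCP orientation; "contact_force": force on the tool from outside, world axes, zero at the start; "torque": the same for the moment, N m; "gripper_width": opening from 0.0 (shut) to 1.0 (fully open); "grasp_force": force on a finger pad.
Only numpy, scipy, OpenCV 4.12 (cv2) and the standard library are available. Lean on these libraries where they do the work, as an engineer would, in place of code of your own. Each camera call takes 0.05 s, during which the arm holds its last target. There are 200 camera calls.

## Task

Set the four finds-desk items out for packing: put each one the right way up on the grey foam pad whose black outline has its shape and size, centred on the outline, and turn the loupe and the rim sherd so that they lie lengthwise along theirs (either end first). Leave the roll of tape and the tube of glue where they are.

Things in the scene. Friction and masses are not known exactly. Their poses are not given: they have to be found in the camera images.
- vial_b_mid (a point): glass sample vial with a black screw cap, standing upright; round, 24 mm in diameter, 58 mm high, about 0.05 kg; grasp the body. Point at its centre, 29 mm above its foot; z runs up its axis
- loupe_mid (a point): small folded loupe: two flat, bright steel cover plates with rounded ends and the black lens between them, 28 mm (its x) by 36 mm (its y) and 15 mm high, lying flat, 0.04 kg. Point at its centre, 7.5 mm above its underside; z up
- concretion_mid (a point): brown blocky lump of iron concretion (the one near the pads; the lump far to the right, below the balance, belongs to the room and is fixed), about 38 mm (its x) by 41 mm (its y) and 23 mm high, 0.09 kg. Point at its centre, 11.5 mm above its underside; z up
- sherd_rim_mid (a point): flat red-brown pottery sherd, irregular, 35 mm wide (its x), 53 mm long (its y) and 9 mm thick, lying flat, 0.035 kg. Point at its centre, 4.5 mm above its underside; z up
- pad_vial_top (a point): grey foam pad, 60 x 72 x 4 mm, lying fixed on the worktop; it carries a flat black silhouette of the vial's foot: a disc 24 mm in diameter. Point at the pad's top, in the middle of the silhouette; z up, y along the pad's longer side
- pad_loupe_top (a point): grey foam pad, 60 x 72 x 4 mm, lying fixed on the worktop; it carries a flat black silhouette of the loupe: a rounded rectangle of 28 x 36 mm. Point at the pad's top, in the middle of the silhouette; z up, y along the pad's longer side, which is also the long direction of the silhouette
- pad_concretion_top (a point): grey foam pad, 60 x 72 x 4 mm, lying fixed on the worktop; it carries a flat black silhouette of the concretion: a blocky, irregular outline of about 38 x 41 mm. Point at the pad's top, in the middle of the silhouette; z up, y along the pad's longer side
- pad_sherd_top (a point): grey foam pad, 60 x 72 x 4 mm, lying fixed on the worktop; it carries a flat black silhouette of the rim sherd: an irregular, long outline of 35 x 53 mm. Point at the pad's top, in the middle of the silhouette; z up, y along the pad's longer side, which is also the long direction of the silhouette
- tape_mid (a point): bystander: roll of tan adhesive tape lying flat, 96 mm in diameter, 25 mm high, loose. Point at its centre, 12.5 mm above its underside
- glue_mid (a point): bystander: red and blue tube of glue lying on the worktop, 136 mm long, 24 mm high, loose. Point at its middle, 12 mm above its underside
Mind the look-alikes: they are no part of the job. Of the things that look like the part that bears sherd_rim_mid, take the one that is farthest to the robot's left at the start.

How it is judged:
By the outcome, as a careful person would: the job done as asked, in the order asked, and still so for the second after the job is handed in, with the robot touching nothing.
It also fails if it takes over 93 s, if anything falls off the work surface, if the arm or the gripper's body presses on something with over 40 N, if the wrist force passes 120 N, or if a joint passes its speed limit or range.

## Working session

There is one attempt and no reset: what is moved stays moved. The work goes in short steps, Python scripts to look and compute and a shell command to move; the robot and the scene stay as the last step left them, time stands still between calls to the robot, and variables do not carry over. Pictures are saved under pics/ and viewed, at most 14 in all, crops included, and the job is handed in when it is done.

```bash
mkdir -p pics
python3 - <<'E'
from station import *
import cv2
for n in("scene","top","wrist"):
    im=read_camera(n); cv2.imwrite(f"pics/{n}0.png",im[:,:,::-1])
    p=camera_params(n); print(n,p)
o=get_obs(); print(o['t'],o['eef_pos'],o['tool_rot'],o['gripper_width'])
a=cv2.imread("pics/top0.png");cv2.imwrite("pics/t0.png",cv2.resize(a,(800,600),interpolation=cv2.INTER_CUBIC))
a=cv2.imread("pics/scene0.png");cv2.imwrite("pics/s0.png",cv2.resize(a,(800,600),interpolation=cv2.INTER_CUBIC))
E
```

```text
scene {'K': array([[467.34571854,   0.        , 282.11252098],
       [  0.        , 467.34571854, 216.87899324],
       [  0.        ,   0.        ,   1.        ]]), 'origin': array([0.09104401, 0.47499936, 0.84898104]), 'attitude': array([-0.24345051, -0.09972998,  0.39606767,  0.87972506])}
top {'K': array([[426.49785148,   0.        , 278.87270708],
       [  0.        , 426.49785148, 212.13757047],
       [  0.        ,   0.        ,   1.        ]]), 'origin': array([ 0.35182932, -0.3292439 ,  1.13553868]), 'attitude': array([-0.69745475, -0.05405357,  0.05677108,  0.71232867])}
wrist {'K': array([[378.32601377,   0.        , 277.52339101],
       [  0.        , 378.32601377, 204.97761713],
       [  0.        ,   0.        ,   1.        ]]), 'origin': array([ 0.35586555, -0.57887504,  0.37413801]), 'attitude': array([ 0.83422244, -0.12639698,  0.0820081 , -0.53044453])}
0.15 [ 0.28596728 -0.61094207  0.23053141] [-6.86497236e-04  9.76135625e-01  2.17160609e-01 -1.99293830e-04] 0.9990638046291449
```

View pics/t0.png

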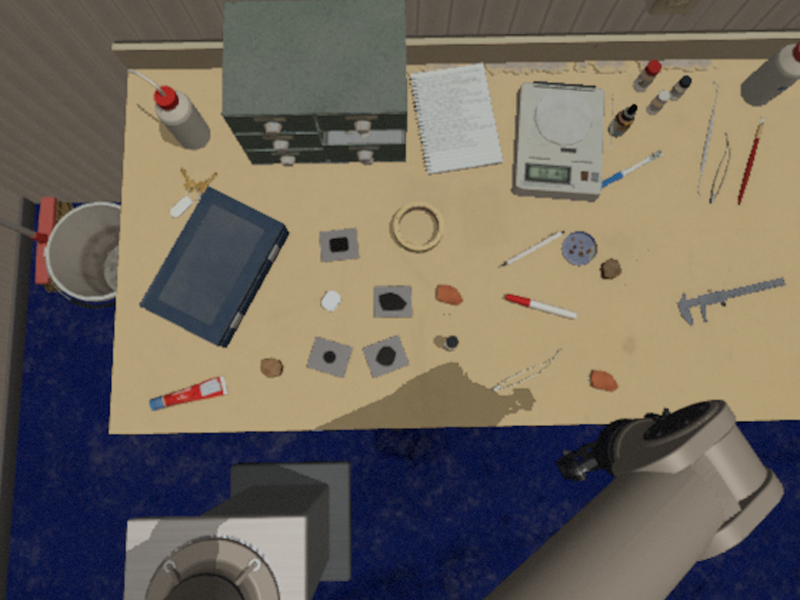

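View pics/s0.png

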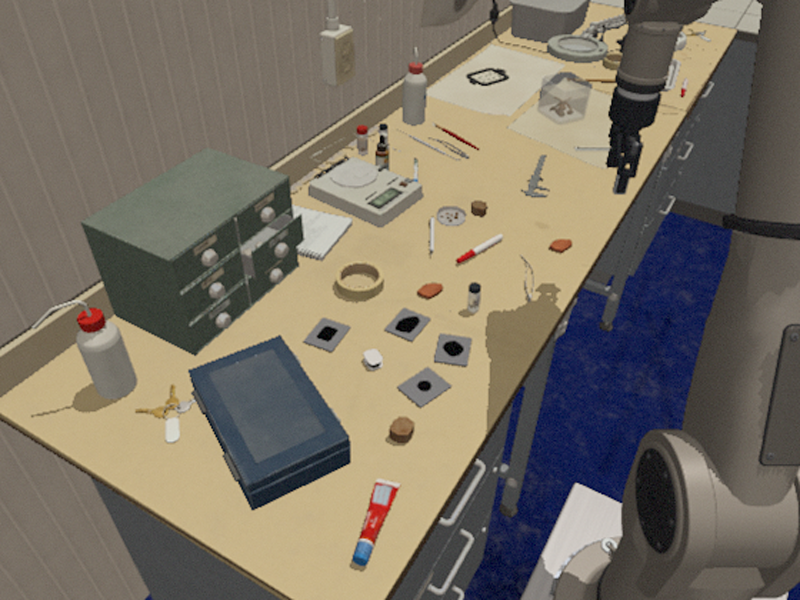

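The top view (800x600) shows these positions:
- **Pads:** loupe (339,245), sherd (392,301), vial (329,357), concretion (386,356).
- **Items:** loupe (331,300), concretion (271,367), vial (452,342).
- **Sherd candidates:** (448,295) and (603,380). The robot's left is image-left, so (448,295) is the one meant.

Next I measure the positions and check the sherd in a crop.

```bash
cat > h.py <<'E'
import numpy as np, cv2
from station import *
from scipy.spatial.transform import Rotation as R
def rot(q): return R.from_quat([q[1],q[2],q[3],q[0]])
def ray(P,uv,z):
    K=P['K']; d=np.array([(uv[0]-K[0,2])/K[0,0],-(uv[1]-K[1,2])/K[1,1],-1.])
    d=rot(P['attitude']).apply(d); o=np.array(P['origin']); return o+d*(z-o[2])/d[2]
def proj(P,p):
    c=rot(P['attitude']).inv().apply(np.array(p)-P['origin']); K=P['K']
    return np.array([K[0,2]+K[0,0]*c[0]/-c[2],K[1,2]-K[1,1]*c[1]/-c[2]])
def blob(mask,near,minA=15):
    n,l,s,c=cv2.connectedComponentsWithStats(mask.astype(np.uint8))
    k=[i for i in range(1,n) if s[i,4]>=minA]
    if not k: return None
    i=min(k,key=lambda i:np.hypot(*(c[i]-near))); return (l==i),c[i],s[i,4]
def plane(P,m,z):
    "minAreaRect of the mask cast onto plane z: centre, long/short, angle of the long side, centroid"
    v,u=np.nonzero(m); X=np.array([ray(P,(a,b),z)[:2] for a,b in zip(u,v)],np.float32)
    (c,(w,h),a)=cv2.minAreaRect(X)
    if w<h: w,h,a=h,w,a+90
    return np.round(c,4),round(w,4),round(h,4),round((a+90)%180-90,1),np.round(X.mean(0),4)
def masks(im):
    h=cv2.cvtColor(im,cv2.COLOR_RGB2HSV).astype(int); H,S,V=h[...,0],h[...,1],h[...,2]
    return dict(black=V<45,grey=(S<50)&(V>60)&(V<150),white=(S<50)&(V>170),
      red=((H<10)|(H>172))&(S>120)&(V>70),brown=(H<18)&(S>70)&(V<140)&(V>40))
E
python3 - <<'E'
from h import *
im=cv2.imread("pics/top0.png")[:,:,::-1]; P=camera_params("top"); M=masks(im)
for n,k,uv,z in [("padL","black",(339,245),.004),("padS","black",(392,301),.004),("padV","black",(329,357),.004),("padC","black",(386,356),.004),
 ("padLg","pad",(339,245),.004),("padSg","pad",(392,301),.004),("padVg","pad",(329,357),.004),("padCg","pad",(386,356),.004),
 ("loupe","white",(331,300),.015),("sherd","red",(448,295),.009),("conc","brown",(271,367),.018),("vial","black",(452,342),.058)]:
    m=M['black']|M['grey'] if k=="pad" else M[k]
    b=blob(m,np.array(uv)*.7); print(n,np.round(b[1],1),b[2],plane(P,b[0],z))
c=im[180:280,180:460,::-1]; cv2.imwrite("pics/c0.png",cv2.resize(c,None,fx=2.85,fy=2.85,interpolation=cv2.INTER_CUBIC))
o=get_obs(); T=rot(o['tool_rot']); print(T.as_matrix().round(3))
W=camera_params("wrist"); print(T.inv().apply(W['origin']-o['eef_pos']), (T.inv()*rot(W['attitude'])).as_matrix().round(3))
E
```

```text
padL [236.8 170.8] 101 (array([ 0.6472, -0.2236]), 0.0321, 0.024, -83.8, array([ 0.6473, -0.2233], dtype=float32))
padS [273.6 210.9] 160 (array([ 0.5355, -0.3238]), 0.0457, 0.03, 88.8, array([ 0.5343, -0.3216], dtype=float32))
padV [230.  249.4] 41 (array([ 0.4333, -0.204 ]), 0.017, 0.0167, 44.3, array([ 0.4335, -0.204 ], dtype=float32))
padC [269.9 248.8] 109 (array([ 0.4328, -0.3106]), 0.0308, 0.0272, -34.7, array([ 0.4331, -0.3096], dtype=float32))
padLg [236.9 171.1] 529 (array([ 0.6466, -0.2235]), 0.0704, 0.0586, -84.5, array([ 0.6464, -0.2236], dtype=float32))
padSg [274.6 210.7] 549 (array([ 0.5356, -0.3238]), 0.0674, 0.0572, 88.8, array([ 0.535 , -0.3242], dtype=float32))
padVg [230.3 249.6] 583 (array([ 0.4332, -0.2046]), 0.0709, 0.0585, 72.1, array([ 0.4331, -0.2046], dtype=float32))
padCg [269.6 249.1] 581 (array([ 0.4324, -0.309 ]), 0.0706, 0.0589, -70.3, array([ 0.4323, -0.3089], dtype=float32))
loupe [231.5 210. ] 137 (array([ 0.537 , -0.2093]), 0.0384, 0.0288, -26.8, array([ 0.5374, -0.2095], dtype=float32))
sherd [314.4 206.7] 81 (array([ 0.5447, -0.4313]), 0.0402, 0.0326, 88.2, array([ 0.5426, -0.4309], dtype=float32))
conc [189.7 256.9] 163 (array([ 0.415 , -0.1011]), 0.037, 0.0312, 88.8, array([ 0.4153, -0.1004], dtype=float32))
vial [269.9 248.8] 109 (array([ 0.429 , -0.3115]), 0.0293, 0.0259, -34.7, array([ 0.4292, -0.3106], dtype=float32))
[[ 0.906  0.424 -0.001]
 [ 0.424 -0.906  0.001]
 [-0.    -0.001 -1.   ]]
[ 0.07688761  0.00038638 -0.14361429] [[-0.     0.955  0.298]
 [ 1.    -0.     0.001]
 [ 0.001  0.298 -0.955]]
```

View pics/c0.png

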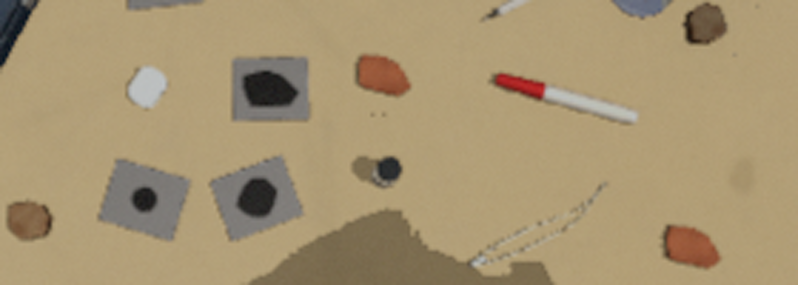

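The crop shows the red-brown sherd at crop (383,75), left of the second one at (690,246), so the left one is confirmed. The vial cap is at crop (388,169). I'm moving above this group for a close look.

```bash
python3 -m jog '[{"x":0.32,"y":-0.085,"z":0.06,"az":-0.785},{"x":0.32,"y":-0.085,"z":0.06,"az":-0.785},{"x":0.32,"y":-0.085,"z":0.06,"az":-0.785},{"x":0.32,"y":-0.085,"z":0.06,"az":-0.785},{"x":0.32,"y":-0.085,"z":0.06,"az":-0.785},{"x":0.32,"y":-0.085,"z":0.06,"az":-0.785},{"x":0.32,"y":-0.085,"z":0.06,"az":-0.785},{"x":0.32,"y":-0.085,"z":0.06,"az":-0.785},{"x":0.32,"y":-0.085,"z":0.06,"az":-0.785},{"x":0.32,"y":-0.085,"z":0.06,"az":-0.785},{"x":0.32,"y":-0.085,"z":0.06,"az":-0.785}]' 0.75 40
cat >> h.py <<'E'
def look(name):
    P=camera_params("wrist"); o=get_obs(); im=read_camera("wrist")
    cv2.imwrite(f"pics/{name}.png",im[:,:,::-1]); return P,o,im
def go(o,p,yaw):
    "rows' shift and turn to bring TCP to p with the tool down and its x at yaw (deg)"
    T=rot(o['tool_rot']); D=R.from_matrix(np.array([[np.cos(np.radians(yaw)),np.sin(np.radians(yaw)),0],[np.sin(np.radians(yaw)),-np.cos(np.radians(yaw)),0],[0,0,-1]]))
    return np.round(T.inv().apply(np.array(p)-o['eef_pos']),4),np.round((T.inv()*D).as_rotvec(),3)
E
python3 - <<'E'
from h import *
P,o,im=look("w1"); print(o['t'],o['eef_pos'],o['q'])
for n,p in dict(sherd=(.543,-.431,.009),padS=(.5355,-.3238,.004),padC=(.4328,-.31,.004),padL=(.647,-.2236,.004),padV=(.4333,-.204,.004),loupe=(.537,-.209,.015)).items(): print(n,proj(P,p).round())
E
```

```text
0.15 [ 0.28596728 -0.61094207  0.23053141] [ 1.0249199   0.47766315  0.02233346  1.55618147 -0.01150486  1.10930556
 -0.08309467]
sherd [ 205. -242.]
padS [  64. -306.]
padC [  12. -156.]
padL [ -47. -626.]
padV [-127. -231.]
loupe [-115. -426.]validation failed for argument at $[0]...
```

View pics/w1.png

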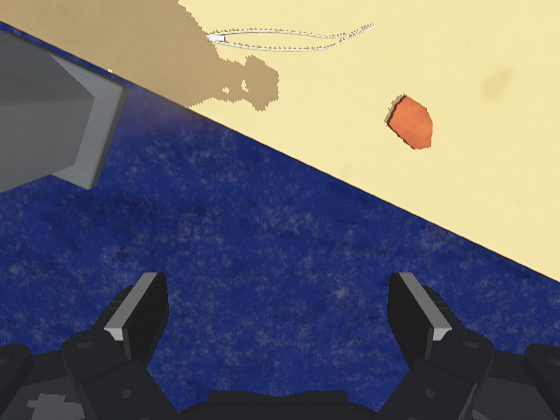

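The move was refused because each row needs all six keys. The picture shows the start pose: look-alike sherd at (410,122), fingers at the bottom.

```bash
python3 -m jog '[{"x":0.32,"y":-0.085,"z":0.06,"ax":0,"ay":0,"az":-0.785},{"x":0.32,"y":-0.085,"z":0.06,"ax":0,"ay":0,"az":-0.785},{"x":0.32,"y":-0.085,"z":0.06,"ax":0,"ay":0,"az":-0.785},{"x":0.32,"y":-0.085,"z":0.06,"ax":0,"ay":0,"az":-0.785},{"x":0.32,"y":-0.085,"z":0.06,"ax":0,"ay":0,"az":-0.785},{"x":0.32,"y":-0.085,"z":0.06,"ax":0,"ay":0,"az":-0.785},{"x":0.32,"y":-0.085,"z":0.06,"ax":0,"ay":0,"az":-0.785},{"x":0.32,"y":-0.085,"z":0.06,"ax":0,"ay":0,"az":-0.785},{"x":0.32,"y":-0.085,"z":0.06,"ax":0,"ay":0,"az":-0.785},{"x":0.32,"y":-0.085,"z":0.06,"ax":0,"ay":0,"az":-0.785},{"x":0.32,"y":-0.085,"z":0.06,"ax":0,"ay":0,"az":-0.785}]' 0.75 40
python3 - <<'E'
from h import *
P,o,im=look("w2"); print(o['t'],o['eef_pos'],o['q'])
for n,p in dict(sherd=(.543,-.431,.009),padS=(.5355,-.3238,.004),padC=(.4328,-.31,.004),padL=(.647,-.2236,.004),padV=(.4333,-.204,.004),loupe=(.537,-.209,.015)).items(): print(n,proj(P,p).round())
E
```

```text
t: 1.3
eef_pos: [0.5385, -0.4007, 0.1715]
tool_rot: [0.0, 0.82, 0.573, -0.0]
contact_force: [0.5, -0.2, -0.0]
gripper_width: 0.748
grasp_force: 0.0
1.3 [ 0.53850623 -0.40065556  0.17152082] [ 0.69584992  0.53566942 -0.21249844  1.60891084  0.12876815  1.01055037
  0.09267469]
sherd [294. 214.]
padS [240.  94.]
padC [115. 123.]
padL [ 337. -108.]
padV [ 48. -17.]
loupe [177. -73.]
```

View pics/w2.png

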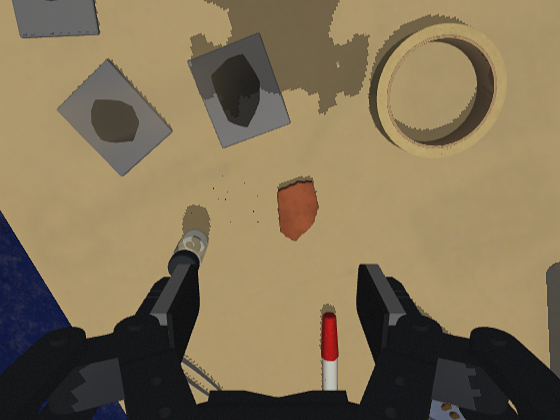

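The wrist view shows the sherd at (297,209), its pad at (240,90), the concretion pad at (115,117) and the vial at (190,245), next to the left finger. Next I measure the sherd, its pad and the vial.

Run:
```python
from h import *
o=get_obs(); P=camera_params("wrist"); im=cv2.imread("pics/w2.png")[:,:,::-1].copy()
h=cv2.cvtColor(im,cv2.COLOR_RGB2HSV).astype(int); H,S,V=h[...,0],h[...,1],h[...,2]
M=masks(im)
b=blob(M['red'],(297,209),200); print("sherd",b[1],b[2],plane(P,b[0],.008))
for n,c in (("padS",(240,90)),("padC",(115,117))):
    m=(S<45)&(np.arange(420)[:,None]<190); b=blob(m,c,1500); print(n,b[1],b[2],plane(P,b[0],.004))
    g=b[0].astype(np.uint8); 
    bl=cv2.morphologyEx(g,cv2.MORPH_CLOSE,np.ones((9,9)))>0
    Bm=bl&(V<(48 if n=="padS" else 60)); b2=blob(Bm,c,100); print("  sil",b2[1],b2[2],plane(P,b2[0],.004), V[int(c[1]),int(c[0])])
print("vial top cam",ray(camera_params("top"),(316.1,239.3),.058)," wrist cap",ray(P,(184,262),.058),"foot", ray(P,(197,236),.0))
```

```text
sherd [296.55795678 208.98035363] 1527 (array([ 0.5473, -0.4298]), 0.0505, 0.0342, 77.6, array([ 0.5465, -0.4278], dtype=float32))
padS [241.85760795  92.03084304] 5836 (array([ 0.5361, -0.3224]), 0.0716, 0.0597, 89.9, array([ 0.5377, -0.3232], dtype=float32))
  sil [247.49685535  85.46163522] 795 (array([ 0.5419, -0.3233]), 0.0528, 0.0194, 70.9, array([ 0.5437, -0.3198], dtype=float32)) 38
padC [114.34718923 117.32739509] 5052 (array([ 0.4338, -0.3075]), 0.0718, 0.0598, -70.4, array([ 0.4343, -0.306 ], dtype=float32))Traceback (most recent call last):
  File "<stdin>", line 10, in <module>
TypeError: 'NoneType' object is not subscriptable
```

Run:
```python
from h import *
P=camera_params("wrist");o=get_obs()
print("vial top cam",ray(camera_params("top"),(316.1,239.3),.058)," wrist cap",ray(P,(184,262),.058),"foot", ray(P,(197,236),.0))
print(go(o,(.547,-.4295,.002),77.6))
```

```text
vial top cam [ 0.45062085 -0.42801206  0.058     ]  wrist cap [ 0.45700792 -0.4220159   0.058     ] foot [ 0.45397388 -0.42363294  0.        ]
(array([-0.0243,  0.0178,  0.1696]), array([-0.   ,  0.001, -0.134]))
```

```bash
python3 -m jog '[{"x":-0.024,"y":0.018,"z":0.04,"ax":0,"ay":0,"az":-0.134},{"x":-0.024,"y":0.018,"z":0.08,"ax":0,"ay":0,"az":-0.134},{"x":-0.024,"y":0.018,"z":0.12,"ax":0,"ay":0,"az":-0.134},{"x":-0.024,"y":0.018,"z":0.15,"ax":0,"ay":0,"az":-0.134},{"x":-0.024,"y":0.018,"z":0.165,"ax":0,"ay":0,"az":-0.134},{"x":-0.024,"y":0.018,"z":0.169,"ax":0,"ay":0,"az":-0.134},{"x":-0.024,"y":0.018,"z":0.169,"ax":0,"ay":0,"az":-0.134},{"x":-0.024,"y":0.018,"z":0.169,"ax":0,"ay":0,"az":-0.134}]' 0.65 40
python3 -m jog '[{"x":0,"y":0,"z":0,"ax":0,"ay":0,"az":0},{"x":0,"y":0,"z":0,"ax":0,"ay":0,"az":0},{"x":0,"y":0,"z":0,"ax":0,"ay":0,"az":0},{"x":0,"y":0,"z":0,"ax":0,"ay":0,"az":0},{"x":0,"y":0,"z":0,"ax":0,"ay":0,"az":0},{"x":0,"y":0,"z":0,"ax":0,"ay":0,"az":0}]' 0 40
python3 - <<'E'
from h import *
o=get_obs(); print(o['t'],o['eef_pos'],go(o,(.536,-.323,.05),90));
E
```

```text
t: 2.15
eef_pos: [0.5498, -0.4284, 0.0044]
tool_rot: [0.002, 0.779, 0.627, 0.0]
contact_force: [-0.2, -1.2, 0.3]
gripper_width: 0.653
grasp_force: 0.0
t: 2.75
eef_pos: [0.5494, -0.428, 0.0044]
tool_rot: [0.001, 0.779, 0.627, 0.0]
contact_force: [-2.1, 1.2, 6.5]
gripper_width: 0.379
grasp_force: 39.1
2.75 [ 0.54937261 -0.42804338  0.00435378] (array([ 0.0997, -0.0353, -0.0458]), array([ 0.002,  0.001, -0.214]))
```

```bash
python3 -m jog '[{"x":0,"y":0,"z":-0.04,"ax":0,"ay":0,"az":0},{"x":0.05,"y":-0.018,"z":-0.045,"ax":0,"ay":0,"az":-0.1},{"x":0.09,"y":-0.033,"z":-0.045,"ax":0,"ay":0,"az":-0.214},{"x":0.102,"y":-0.036,"z":-0.045,"ax":0,"ay":0,"az":-0.214},{"x":0.102,"y":-0.036,"z":-0.045,"ax":0,"ay":0,"az":-0.214},{"x":0.102,"y":-0.036,"z":-0.045,"ax":0,"ay":0,"az":-0.214},{"x":0.102,"y":-0.036,"z":-0.045,"ax":0,"ay":0,"az":-0.214}]'
python3 - <<'E'
from h import *
P,o,im=look("w3"); print(o['t'],o['eef_pos'],go(o,(.536,-.321,.0085),90),o['grasp_force'])
E
```

```text
t: 3.45
eef_pos: [0.5351, -0.3225, 0.0475]
tool_rot: [0.001, 0.708, 0.706, -0.0]
contact_force: [0.1, -0.2, 0.2]
gripper_width: 0.374
grasp_force: 39.6
3.45 [ 0.53506024 -0.32248955  0.0474532 ] (array([0.0016, 0.0009, 0.039 ]), array([ 0.   ,  0.002, -0.003])) 39.59597001914517
```

View pics/w3.png

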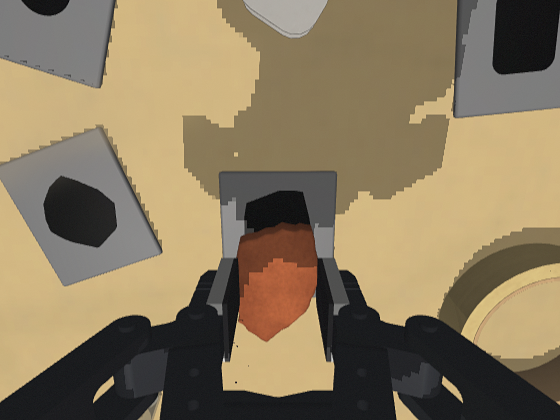

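The sherd is held straight over its pad, with the flat end towards the flat end of the silhouette. Lowering and releasing.

```bash
python3 -m jog '[{"x":0.0015,"y":0.001,"z":0.02,"ax":0,"ay":0,"az":0},{"x":0.0015,"y":0.001,"z":0.034,"ax":0,"ay":0,"az":0},{"x":0.0015,"y":0.001,"z":0.039,"ax":0,"ay":0,"az":0},{"x":0.0015,"y":0.001,"z":0.039,"ax":0,"ay":0,"az":0},{"x":0.0015,"y":0.001,"z":0.039,"ax":0,"ay":0,"az":0}]'
python3 -m jog '[{"x":0,"y":0,"z":0,"ax":0,"ay":0,"az":0},{"x":0,"y":0,"z":0,"ax":0,"ay":0,"az":0},{"x":0,"y":0,"z":0,"ax":0,"ay":0,"az":0}]' 0.6
python3 -m jog '[{"x":0,"y":0,"z":-0.03,"ax":0,"ay":0,"az":0},{"x":0,"y":0,"z":-0.08,"ax":0,"ay":0,"az":0},{"x":0,"y":0,"z":-0.13,"ax":0,"ay":0,"az":0},{"x":0,"y":0,"z":-0.16,"ax":0,"ay":0,"az":0},{"x":0,"y":0,"z":-0.16,"ax":0,"ay":0,"az":0},{"x":0,"y":0,"z":-0.16,"ax":0,"ay":0,"az":0}]'
python3 - <<'E'
from h import *
P,o,im=look("w4"); print(o['t'],o['eef_pos'])
for n,p in dict(sherd=(.536,-.323,.009),padC=(.4328,-.31,.004),padL=(.647,-.2236,.004),padV=(.4333,-.204,.004),loupe=(.537,-.209,.015),conc=(.415,-.1,.01),vial=(.454,-.425,.058)).items(): print(n,proj(P,p).round())
E
```

```text
t: 4.0
eef_pos: [0.5353, -0.3192, 0.0084]
tool_rot: [-0.001, 0.708, 0.707, -0.001]
contact_force: [-2.1, 0.8, 5.8]
gripper_width: 0.375
grasp_force: 40.7
t: 4.3
eef_pos: [0.5362, -0.3188, 0.0081]
tool_rot: [-0.0, 0.707, 0.707, -0.0]
contact_force: [0.5, 0.1, 0.8]
gripper_width: 0.598
grasp_force: 0.0
t: 4.9
eef_pos: [0.5364, -0.3188, 0.1689]
tool_rot: [0.001, 0.707, 0.707, 0.0]
contact_force: [0.7, 0.2, -1.6]
gripper_width: 0.598
grasp_force: 0.0
4.9 [ 0.53635164 -0.3188096   0.16885514]
sherd [276. 189.]
padC [152. 172.]
padL [421.  61.]
padV [138.  33.]
loupe [277.  38.]
conc [  90. -142.]
vial [172. 330.]
```

View pics/w4.png

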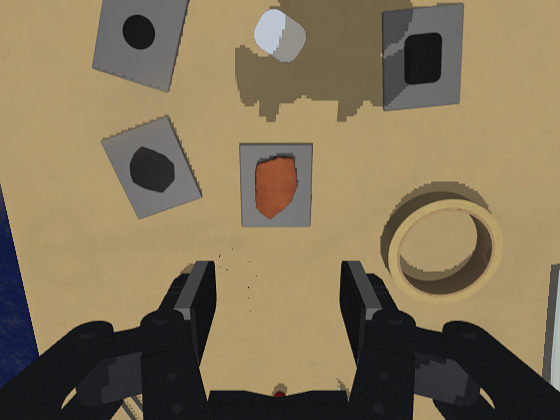

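The sherd is on its pad at (275,187). The loupe is at (280,35), the loupe pad at (422,58), the vial pad at (139,33) and the concretion pad at (152,168). Measuring all of them.

Run:
```python
from h import *
o=get_obs(); P=camera_params("wrist"); im=cv2.imread("pics/w4.png")[:,:,::-1].copy()
h=cv2.cvtColor(im,cv2.COLOR_RGB2HSV).astype(int); S,V=h[...,1],h[...,2]
b=blob(masks(im)['red'],(275,187),200); print("sherd",plane(P,b[0],.012),b[2])
top=np.arange(420)[:,None]<240
for n,c in (("padS",(275,187)),("padC",(152,168)),("padV",(139,33)),("padL",(422,58))):
    m=(S<45)&top; 
    if n=="padS": m|=(masks(im)['red'])
    b=blob(m,c,1200); print(n,b[2],plane(P,b[0],.004))
    hull=cv2.convexHull(np.argwhere(b[0])[:,::-1].astype(np.int32)); f=np.zeros(V.shape,np.uint8); cv2.fillConvexPoly(f,hull,1)
    s=blob((f>0)&(V<62)&(S<80),c,150)
    if n!="padS" and s: print("  sil",s[2],plane(P,s[0],.004))
m=(S<60)&(V>110)&(np.arange(560)[None]>240)&(np.arange(560)[None]<320)&(np.arange(420)[:,None]<70)
b=blob(m,(280,35),100); print("loupe",b[1],b[2],plane(P,b[0],.013)); 
c=im[0:75,235:325,::-1]; cv2.imwrite("pics/c1.png",cv2.resize(c,None,fx=7,fy=7,interpolation=cv2.INTER_CUBIC))
```

```text
sherd (array([ 0.5349, -0.3209]), 0.0512, 0.0343, -88.2, array([ 0.5337, -0.3189], dtype=float32)) 1746
padS 5518 (array([ 0.5345, -0.3214]), 0.0707, 0.0593, -90.0, array([ 0.5345, -0.3205], dtype=float32))
padC 6086 (array([ 0.4325, -0.3068]), 0.0709, 0.0598, -70.4, array([ 0.4325, -0.3057], dtype=float32))
  sil 1476 (array([ 0.4322, -0.3081]), 0.0371, 0.0328, -25.0, array([ 0.4317, -0.3073], dtype=float32))
padV 6716 (array([ 0.4326, -0.2047]), 0.0674, 0.0598, 72.4, array([ 0.4329, -0.2083], dtype=float32))
  sil 869 (array([ 0.4326, -0.2027]), 0.0231, 0.0229, -5.5, array([ 0.4325, -0.2026], dtype=float32))
padL 7850 (array([ 0.6454, -0.2215]), 0.0711, 0.0595, -84.5, array([ 0.6453, -0.2202], dtype=float32))
  sil 1803 (array([ 0.6461, -0.2215]), 0.0355, 0.0279, -84.4, array([ 0.6459, -0.2212], dtype=float32))
loupe [279.19546599  35.31234257] 1985 (array([ 0.5373, -0.2067]), 0.0365, 0.0293, -32.5, array([ 0.5374, -0.2063], dtype=float32))
```

View pics/c1.png

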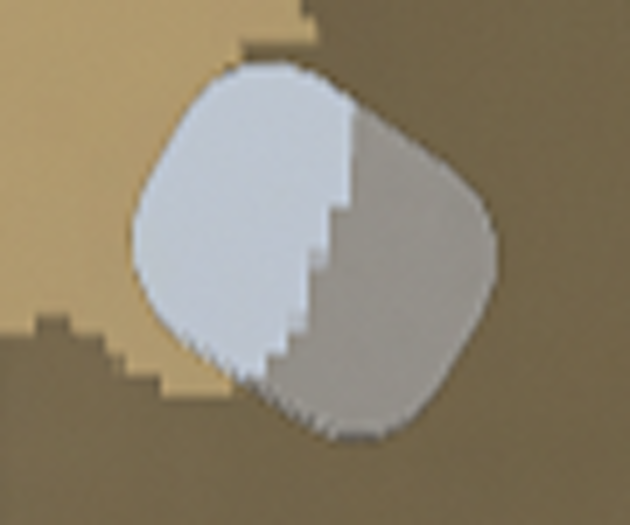

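The crop shows the loupe with its long axis running upper-left to lower-right, at about -32°, matching the fit. The sherd is centred to within 1 mm. Loupe next.

Run:
```python
from h import *
o=get_obs(); print(go(o,(.5373,-.2067,.003),147.5))
```

```text
(array([0.1117, 0.0019, 0.1646]), array([-1.000e-03, -1.000e-03, -1.004e+00]))
```

```bash
python3 -m jog '[{"x":0.05,"y":0.001,"z":0,"ax":0,"ay":0,"az":-0.14},{"x":0.1,"y":0.002,"z":0,"ax":0,"ay":0,"az":-0.28},{"x":0.112,"y":0.002,"z":0.04,"ax":0,"ay":0,"az":-0.42},{"x":0.112,"y":0.002,"z":0.08,"ax":0,"ay":0,"az":-0.56},{"x":0.112,"y":0.002,"z":0.1,"ax":0,"ay":0,"az":-0.7},{"x":0.112,"y":0.002,"z":0.1,"ax":0,"ay":0,"az":-0.84},{"x":0.112,"y":0.002,"z":0.1,"ax":0,"ay":0,"az":-1.004},{"x":0.112,"y":0.002,"z":0.1,"ax":0,"ay":0,"az":-1.004},{"x":0.112,"y":0.002,"z":0.1,"ax":0,"ay":0,"az":-1.004},{"x":0.112,"y":0.002,"z":0.1,"ax":0,"ay":0,"az":-1.004}]'
python3 - <<'E'
from h import *
P,o,im=look("w5"); print(o['t'],go(o,(.5373,-.2067,.003),147.5))
h=cv2.cvtColor(im,cv2.COLOR_RGB2HSV).astype(int); S,V=h[...,1],h[...,2]
p=proj(P,(.5373,-.2067,.015)); print(p)
m=(S<60)&(V>110); m[:, :200]=0; m[:,360:]=0; m[:120]=0
b=blob(m,p,400); print(b[1:],plane(P,b[0],.014))
E
```

```text
t: 5.95
eef_pos: [0.5378, -0.2065, 0.0678]
tool_rot: [-0.0, 0.281, 0.96, 0.0]
contact_force: [0.5, -0.4, 0.2]
gripper_width: 0.602
grasp_force: 0.0
5.95 (array([ 0.0003, -0.0004,  0.0648]), array([-0.   , -0.001, -0.002]))
[275.60813971 229.07844913]
(array([276.32322244, 229.03228963]), np.int32(3066)) (array([ 0.5379, -0.2068]), 0.0401, 0.0278, -31.6, array([ 0.5379, -0.2066], dtype=float32))
```

```bash
python3 -m jog '[{"x":0,"y":0,"z":0.03,"ax":0,"ay":0,"az":0},{"x":0,"y":0,"z":0.055,"ax":0,"ay":0,"az":0},{"x":0,"y":0,"z":0.064,"ax":0,"ay":0,"az":0},{"x":0,"y":0,"z":0.064,"ax":0,"ay":0,"az":0},{"x":0,"y":0,"z":0.064,"ax":0,"ay":0,"az":0}]'
python3 -m jog '[{"x":0,"y":0,"z":0,"ax":0,"ay":0,"az":0},{"x":0,"y":0,"z":0,"ax":0,"ay":0,"az":0},{"x":0,"y":0,"z":0,"ax":0,"ay":0,"az":0},{"x":0,"y":0,"z":0,"ax":0,"ay":0,"az":0},{"x":0,"y":0,"z":0,"ax":0,"ay":0,"az":0},{"x":0,"y":0,"z":0,"ax":0,"ay":0,"az":0}]' 0 40
python3 - <<'E'
from h import *
o=get_obs(); print(o['t'],o['eef_pos'],go(o,(.646,-.2215,.05),95.5));
E
```

```text
t: 6.5
eef_pos: [0.5389, -0.2065, 0.0051]
tool_rot: [0.001, 0.28, 0.96, 0.0]
contact_force: [0.1, 0.2, -0.9]
gripper_width: 0.6
grasp_force: 0.0
t: 7.1
eef_pos: [0.5391, -0.2069, 0.0057]
tool_rot: [0.001, 0.28, 0.96, -0.0]
contact_force: [-1.6, 0.3, 5.4]
gripper_width: 0.305
grasp_force: 38.9
7.1 [ 0.5391137  -0.20686224  0.00569315] (array([-0.0981,  0.0451, -0.0441]), array([0.001, 0.002, 0.908]))
```

```bash
python3 -m jog '[{"x":0,"y":0,"z":-0.045,"ax":0,"ay":0,"az":0},{"x":-0.045,"y":0.02,"z":-0.045,"ax":0,"ay":0,"az":0.14},{"x":-0.085,"y":0.04,"z":-0.045,"ax":0,"ay":0,"az":0.28},{"x":-0.099,"y":0.044,"z":-0.045,"ax":0,"ay":0,"az":0.42},{"x":-0.099,"y":0.044,"z":-0.045,"ax":0,"ay":0,"az":0.56},{"x":-0.099,"y":0.044,"z":-0.045,"ax":0,"ay":0,"az":0.7},{"x":-0.099,"y":0.044,"z":-0.045,"ax":0,"ay":0,"az":0.84},{"x":-0.099,"y":0.044,"z":-0.045,"ax":0,"ay":0,"az":0.908},{"x":-0.099,"y":0.044,"z":-0.045,"ax":0,"ay":0,"az":0.908},{"x":-0.099,"y":0.044,"z":-0.045,"ax":0,"ay":0,"az":0.908}]'
python3 - <<'E'
from h import *
o=get_obs(); print(o['t'],o['eef_pos'],go(o,(.646,-.2229,.0095),95.5));
E
```

```text
t: 8.1
eef_pos: [0.6454, -0.2226, 0.0497]
tool_rot: [0.0, 0.672, 0.741, 0.0]
contact_force: [-0.6, 0.2, -0.5]
gripper_width: 0.306
grasp_force: 39.6
8.1 [ 0.64543872 -0.22259255  0.04969777] (array([-0.0004,  0.0005,  0.0402]), array([0.   , 0.   , 0.002]))
```

```bash
python3 -m jog '[{"x":0,"y":0,"z":0.02,"ax":0,"ay":0,"az":0},{"x":0,"y":0,"z":0.034,"ax":0,"ay":0,"az":0},{"x":0,"y":0,"z":0.0405,"ax":0,"ay":0,"az":0},{"x":0,"y":0,"z":0.0405,"ax":0,"ay":0,"az":0},{"x":0,"y":0,"z":0.0405,"ax":0,"ay":0,"az":0}]'
python3 -m jog '[{"x":0,"y":0,"z":0,"ax":0,"ay":0,"az":0},{"x":0,"y":0,"z":0,"ax":0,"ay":0,"az":0},{"x":0,"y":0,"z":0,"ax":0,"ay":0,"az":0}]' 0.6
python3 -m jog '[{"x":0,"y":0,"z":-0.03,"ax":0,"ay":0,"az":0},{"x":0,"y":0,"z":-0.08,"ax":0,"ay":0,"az":0},{"x":0,"y":0,"z":-0.12,"ax":0,"ay":0,"az":0},{"x":0,"y":0,"z":-0.12,"ax":0,"ay":0,"az":0},{"x":0,"y":0,"z":-0.12,"ax":0,"ay":0,"az":0}]'
python3 - <<'E'
from h import *
P,o,im=look("w6"); print(o['t'],o['eef_pos'],proj(P,(.646,-.2215,.019)))
h=cv2.cvtColor(im,cv2.COLOR_RGB2HSV).astype(int); S,V=h[...,1],h[...,2]
p=proj(P,(.646,-.2215,.015)); top=np.arange(420)[:,None]<300
b=blob((S<60)&(V>165)&top,p,300); print("loupe",b[1:],plane(P,b[0],.019))
b=blob((S<60)&top,p,3000); print("pad",b[1:],plane(P,b[0],.004))
print(go(o,(.415,-.1,.15),90),o['q'])
E
```

```text
t: 8.6
eef_pos: [0.6444, -0.2225, 0.0097]
tool_rot: [-0.001, 0.672, 0.74, -0.001]
contact_force: [-6.1, 1.4, 9.4]
gripper_width: 0.304
grasp_force: 40.3
t: 8.9
eef_pos: [0.6453, -0.2227, 0.0085]
tool_rot: [-0.0, 0.672, 0.74, -0.0]
contact_force: [-0.0, -0.4, -0.5]
gripper_width: 0.603
grasp_force: 0.0
t: 9.4
eef_pos: [0.646, -0.2229, 0.1299]
tool_rot: [0.001, 0.672, 0.74, 0.0]
contact_force: [-0.5, -0.6, -0.6]
gripper_width: 0.599
grasp_force: 0.0
9.4 [ 0.64600556 -0.22287097  0.12994018] [276.27398903 198.78662557]
loupe (array([274.52951096, 198.98426082]), np.int32(1779)) (array([ 0.6448, -0.2221]), 0.0351, 0.0276, -84.5, array([ 0.6448, -0.2219], dtype=float32))
pad (array([278.13306773, 191.26958831]), np.int32(7530)) (array([ 0.6473, -0.2215]), 0.0712, 0.0597, -84.5, array([ 0.6473, -0.2205], dtype=float32))
(array([ 0.1444, -0.2181, -0.0207]), array([0.002, 0.001, 0.096])) [ 0.45379026  0.60712553 -0.30878521  1.60422771  0.2134663   0.96118761
  0.1705018 ]
```

View pics/w6.png

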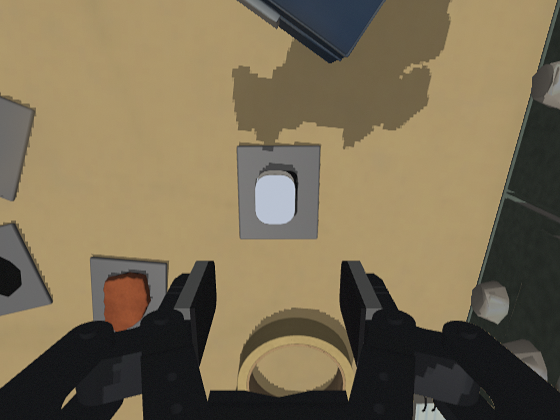

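The loupe at (275,199) lies about 2 mm left of its pad centre (279,191). I'll regrip and shift it.

```bash
python3 -m jog '[{"x":0,"y":0,"z":0.05,"ax":0,"ay":0,"az":0},{"x":0,"y":0,"z":0.09,"ax":0,"ay":0,"az":0},{"x":0,"y":0,"z":0.112,"ax":0,"ay":0,"az":0},{"x":0,"y":0,"z":0.12,"ax":0,"ay":0,"az":0},{"x":0,"y":0,"z":0.12,"ax":0,"ay":0,"az":0},{"x":0,"y":0,"z":0.12,"ax":0,"ay":0,"az":0}]'
python3 -m jog '[{"x":0,"y":0,"z":0,"ax":0,"ay":0,"az":0},{"x":0,"y":0,"z":0,"ax":0,"ay":0,"az":0},{"x":0,"y":0,"z":0,"ax":0,"ay":0,"az":0},{"x":0,"y":0,"z":0,"ax":0,"ay":0,"az":0},{"x":0,"y":0,"z":0,"ax":0,"ay":0,"az":0}]' 0 40
python3 -m jog '[{"x":0,"y":0,"z":-0.003,"ax":0,"ay":0,"az":0},{"x":0.0005,"y":0.0025,"z":-0.003,"ax":0,"ay":0,"az":0},{"x":0.0005,"y":0.0025,"z":-0.003,"ax":0,"ay":0,"az":0},{"x":0.0005,"y":0.0025,"z":0,"ax":0,"ay":0,"az":0},{"x":0.0005,"y":0.0025,"z":0,"ax":0,"ay":0,"az":0}]'
python3 -m jog '[{"x":0,"y":0,"z":0,"ax":0,"ay":0,"az":0},{"x":0,"y":0,"z":0,"ax":0,"ay":0,"az":0},{"x":0,"y":0,"z":0,"ax":0,"ay":0,"az":0}]' 0.6
python3 -m jog '[{"x":0,"y":0,"z":-0.03,"ax":0,"ay":0,"az":0},{"x":0,"y":0,"z":-0.08,"ax":0,"ay":0,"az":0},{"x":0,"y":0,"z":-0.12,"ax":0,"ay":0,"az":0},{"x":0,"y":0,"z":-0.12,"ax":0,"ay":0,"az":0},{"x":0,"y":0,"z":-0.12,"ax":0,"ay":0,"az":0}]'
python3 - <<'E'
from h import *
P,o,im=look("w7"); print(o['t'],o['eef_pos'])
h=cv2.cvtColor(im,cv2.COLOR_RGB2HSV).astype(int); S,V=h[...,1],h[...,2]
p=proj(P,(.646,-.2215,.015)); top=np.arange(420)[:,None]<300
b=blob((S<60)&(V>165)&top,p,300); print("loupe",b[1:],plane(P,b[0],.019))
b=blob((S<60)&top,p,3000); print("pad",b[1:],plane(P,b[0],.004))
print(go(o,(.43,-.11,.15),90),o['q'])
E
```

```text
t: 10.05
eef_pos: [0.646, -0.2227, 0.0094]
tool_rot: [0.0, 0.672, 0.74, 0.0]
contact_force: [-0.1, -0.5, 0.6]
gripper_width: 0.601
grasp_force: 0.0
t: 10.55
eef_pos: [0.6465, -0.223, 0.0106]
tool_rot: [0.001, 0.672, 0.74, 0.001]
contact_force: [-0.4, -0.3, 6.6]
gripper_width: 0.306
grasp_force: 39.0
t: 11.05
eef_pos: [0.6483, -0.2218, 0.0105]
tool_rot: [0.0, 0.672, 0.74, 0.0]
contact_force: [-4.0, 2.1, 14.6]
gripper_width: 0.305
grasp_force: 40.2
t: 11.35
eef_pos: [0.6475, -0.2219, 0.0083]
tool_rot: [-0.0, 0.672, 0.74, -0.0]
contact_force: [-0.9, -0.8, -1.1]
gripper_width: 0.603
grasp_force: 0.0
t: 11.85
eef_pos: [0.6483, -0.2221, 0.1298]
tool_rot: [0.001, 0.672, 0.74, 0.0]
contact_force: [-0.1, 0.7, -0.9]
gripper_width: 0.602
grasp_force: 0.0
11.85 [ 0.64829787 -0.22213576  0.12976706]
loupe (array([276.57063093, 198.33556672]), np.int32(1791)) (array([ 0.6485, -0.2208]), 0.0358, 0.0275, -84.5, array([ 0.6485, -0.2205], dtype=float32))
pad (array([274.99327975, 191.94992753]), np.int32(7589)) (array([ 0.6474, -0.2217]), 0.0713, 0.0597, -84.5, array([ 0.6473, -0.2204], dtype=float32))
(array([ 0.1325, -0.2065, -0.0207]), array([0.002, 0.001, 0.096])) [ 0.45195792  0.61047605 -0.30970549  1.59885202  0.21473167  0.96385083
  0.1679202 ]
```

The loupe is now within about 1 mm of its pad centre. Concretion next.

```bash
python3 -m jog '[{"x":0.02,"y":-0.04,"z":-0.01,"ax":0,"ay":0,"az":0.05},{"x":0.05,"y":-0.08,"z":-0.02,"ax":0,"ay":0,"az":0.096},{"x":0.08,"y":-0.12,"z":-0.02,"ax":0,"ay":0,"az":0.096},{"x":0.11,"y":-0.16,"z":-0.02,"ax":0,"ay":0,"az":0.096},{"x":0.1325,"y":-0.2065,"z":-0.02,"ax":0,"ay":0,"az":0.096},{"x":0.1325,"y":-0.2065,"z":-0.02,"ax":0,"ay":0,"az":0.096},{"x":0.1325,"y":-0.2065,"z":-0.02,"ax":0,"ay":0,"az":0.096},{"x":0.1325,"y":-0.2065,"z":-0.02,"ax":0,"ay":0,"az":0.096}]' 0.75
python3 - <<'E'
from h import *
P,o,im=look("w8"); print(o['t'],o['eef_pos'],o['q'],proj(P,(.415,-.1,.01)))
m=masks(im); h=cv2.cvtColor(im,cv2.COLOR_RGB2HSV).astype(int); print(h[tuple(proj(P,(.415,-.1,.02)).astype(int)[::-1])])
E
```

```text
t: 12.7
eef_pos: [0.4305, -0.1102, 0.1485]
tool_rot: [0.0, 0.707, 0.707, 0.0]
contact_force: [0.6, -0.5, -0.1]
gripper_width: 0.748
grasp_force: 0.0
12.7 [ 0.43046685 -0.11018746  0.14849297] [ 0.44373854  0.2342209  -0.37510113  2.14673292  0.12078109  0.77976197
 -0.0085512 ] [256.27851378 177.88404383]
[ 15 121 129]
```

View pics/w8.png

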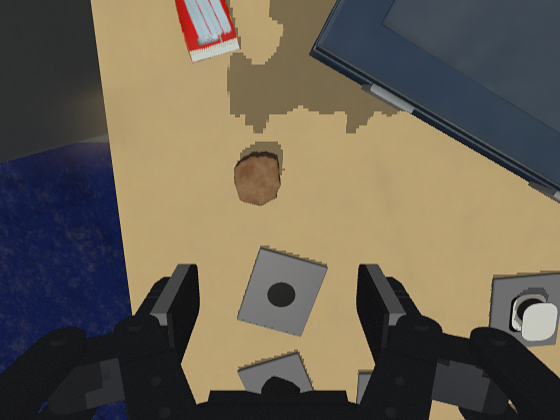

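The concretion is at (258,178) with near-straight left and right sides, so closing along x suits it. The glue is well clear at (210,30).

Run:
```python
from h import *
o=get_obs(); P=camera_params("wrist"); im=cv2.imread("pics/w8.png")[:,:,::-1]
h=cv2.cvtColor(im,cv2.COLOR_RGB2HSV).astype(int); H,S,V=h[...,0],h[...,1],h[...,2]
for t in (145,155):
  m=(H<17)&(V<t)&(V>30)&(S>60); b=blob(m,(258,178),300); print(b[1:],plane(P,b[0],.018),np.argwhere(b[0]).min(0),np.argwhere(b[0]).max(0))
print(go(o,b and (*plane(P,b[0],.018)[0],.005),90))
for yaw in(0,):
  s=blob((S<45)&(np.arange(420)[:,None]<340),(282,290),1500); print("padV",plane(P,s[0],.004))
  s=blob((S<60)&(V<60)&(np.arange(420)[:,None]<310),(282,293),200); print("sil",s[2],plane(P,s[0],.004))
```

```text
(array([257.31378446, 177.55538847]), np.int32(1995)) (array([ 0.4161, -0.099 ]), 0.0406, 0.0335, -86.0, array([ 0.4166, -0.098 ], dtype=float32)) [151 234] [205 279]
(array([257.31378446, 177.55538847]), np.int32(1995)) (array([ 0.4161, -0.099 ]), 0.0406, 0.0335, -86.0, array([ 0.4166, -0.098 ], dtype=float32)) [151 234] [205 279]
(array([ 0.0111, -0.0149,  0.1436]), array([ 0.001, -0.   , -0.001]))
padV (array([ 0.4344, -0.2031]), 0.0718, 0.0595, 72.3, array([ 0.4345, -0.202 ], dtype=float32))
sil 515 (array([ 0.4346, -0.2044]), 0.0224, 0.0224, -0.0, array([ 0.4345, -0.2041], dtype=float32))
```

```bash
python3 -m jog '[{"x":0.01,"y":-0.0145,"z":0.04,"ax":0,"ay":0,"az":0},{"x":0.01,"y":-0.0145,"z":0.08,"ax":0,"ay":0,"az":0},{"x":0.01,"y":-0.0145,"z":0.115,"ax":0,"ay":0,"az":0},{"x":0.01,"y":-0.0145,"z":0.135,"ax":0,"ay":0,"az":0},{"x":0.01,"y":-0.0145,"z":0.142,"ax":0,"ay":0,"az":0},{"x":0.01,"y":-0.0145,"z":0.142,"ax":0,"ay":0,"az":0},{"x":0.01,"y":-0.0145,"z":0.142,"ax":0,"ay":0,"az":0}]'
python3 -m jog '[{"x":0,"y":0,"z":0,"ax":0,"ay":0,"az":0},{"x":0,"y":0,"z":0,"ax":0,"ay":0,"az":0},{"x":0,"y":0,"z":0,"ax":0,"ay":0,"az":0},{"x":0,"y":0,"z":0,"ax":0,"ay":0,"az":0},{"x":0,"y":0,"z":0,"ax":0,"ay":0,"az":0},{"x":0,"y":0,"z":0,"ax":0,"ay":0,"az":0}]' 0 45
python3 - <<'E'
from h import *
o=get_obs(); print(o['t'],o['eef_pos'],go(o,(.4328,-.3078,.05),90));
E
```

```text
t: 13.45
eef_pos: [0.4162, -0.1, 0.0073]
tool_rot: [0.0, 0.707, 0.707, 0.0]
contact_force: [0.8, 0.3, 0.5]
gripper_width: 0.747
grasp_force: 0.0
t: 14.05
eef_pos: [0.4158, -0.1001, 0.008]
tool_rot: [0.001, 0.707, 0.707, 0.0]
contact_force: [-1.4, 0.7, 8.9]
gripper_width: 0.378
grasp_force: 43.9
14.05 [ 0.41581106 -0.10005612  0.00795972] (array([-0.2078,  0.0171, -0.0418]), array([0.002, 0.001, 0.   ]))
```

```bash
python3 -m jog '[{"x":0,"y":0,"z":-0.045,"ax":0,"ay":0,"az":0},{"x":-0.05,"y":0.004,"z":-0.045,"ax":0,"ay":0,"az":0},{"x":-0.1,"y":0.008,"z":-0.045,"ax":0,"ay":0,"az":0},{"x":-0.15,"y":0.012,"z":-0.045,"ax":0,"ay":0,"az":0},{"x":-0.19,"y":0.017,"z":-0.045,"ax":0,"ay":0,"az":0},{"x":-0.208,"y":0.017,"z":-0.045,"ax":0,"ay":0,"az":0},{"x":-0.208,"y":0.017,"z":-0.045,"ax":0,"ay":0,"az":0},{"x":-0.208,"y":0.017,"z":-0.045,"ax":0,"ay":0,"az":0}]'
python3 - <<'E'
from h import *
o=get_obs(); print(o['t'],o['eef_pos'],go(o,(.4328,-.3078,.0118),90));
E
```

```text
t: 14.85
eef_pos: [0.4317, -0.3074, 0.052]
tool_rot: [-0.0, 0.707, 0.707, 0.0]
contact_force: [0.2, 0.5, -1.9]
gripper_width: 0.376
grasp_force: 45.9
14.85 [ 0.4317497  -0.30736766  0.05195737] (array([-0.0004,  0.001 ,  0.0402]), array([ 0.   , -0.   , -0.001]))
```

```bash
python3 -m jog '[{"x":-0.0005,"y":0.001,"z":0.02,"ax":0,"ay":0,"az":0},{"x":-0.0005,"y":0.001,"z":0.034,"ax":0,"ay":0,"az":0},{"x":-0.0005,"y":0.001,"z":0.04,"ax":0,"ay":0,"az":0},{"x":-0.0005,"y":0.001,"z":0.04,"ax":0,"ay":0,"az":0},{"x":-0.0005,"y":0.001,"z":0.04,"ax":0,"ay":0,"az":0}]'
python3 -m jog '[{"x":0,"y":0,"z":0,"ax":0,"ay":0,"az":0},{"x":0,"y":0,"z":0,"ax":0,"ay":0,"az":0},{"x":0,"y":0,"z":0,"ax":0,"ay":0,"az":0}]' 0.7
python3 -m jog '[{"x":0,"y":0,"z":-0.03,"ax":0,"ay":0,"az":0},{"x":0,"y":0,"z":-0.08,"ax":0,"ay":0,"az":0},{"x":0,"y":0,"z":-0.13,"ax":0,"ay":0,"az":0},{"x":0,"y":0,"z":-0.14,"ax":0,"ay":0,"az":0},{"x":0,"y":0,"z":-0.14,"ax":0,"ay":0,"az":0}]'
python3 - <<'E'
from h import *
P,o,im=look("w9"); print(o['t'],o['eef_pos'],proj(P,(.4328,-.3078,.02)),proj(P,(.454,-.425,.058)))
h=cv2.cvtColor(im,cv2.COLOR_RGB2HSV).astype(int); H,S,V=h[...,0],h[...,1],h[...,2]
p=proj(P,(.4328,-.3078,.02)); top=np.arange(420)[:,None]<300
b=blob((H<17)&(V<150)&(V>30)&(S>60)&top,p,300); print("conc",b[1:],plane(P,b[0],.022))
q=((S<45)&top)|b[0]; b=blob(q,p,3000); print("pad",b[1:],plane(P,b[0],.004))
E
```

```text
t: 15.35
eef_pos: [0.4332, -0.3073, 0.0118]
tool_rot: [-0.0, 0.707, 0.708, 0.0]
contact_force: [-0.2, 0.4, -0.4]
gripper_width: 0.374
grasp_force: 45.3
t: 15.65
eef_pos: [0.4331, -0.3083, 0.0119]
tool_rot: [0.0, 0.707, 0.707, 0.0]
contact_force: [-0.8, 0.4, -0.5]
gripper_width: 0.7
grasp_force: 0.0
t: 16.15
eef_pos: [0.4343, -0.3092, 0.154]
tool_rot: [0.002, 0.707, 0.707, 0.0]
contact_force: [-0.3, 0.2, -0.9]
gripper_width: 0.698
grasp_force: 0.0
16.15 [ 0.43425596 -0.30921576  0.15402331] [273.93205473 189.91974813] [302.2169672  352.78211272]
conc (array([275.0343261 , 186.33417466]), np.int32(1981)) (array([ 0.4336, -0.3054]), 0.0404, 0.0333, 89.9, array([ 0.4336, -0.3046], dtype=float32))
pad (array([274.05574534, 182.1431677 ]), np.int32(6440)) (array([ 0.433 , -0.3074]), 0.0714, 0.0596, -70.3, array([ 0.4329, -0.3061], dtype=float32))
```

View pics/w9.png

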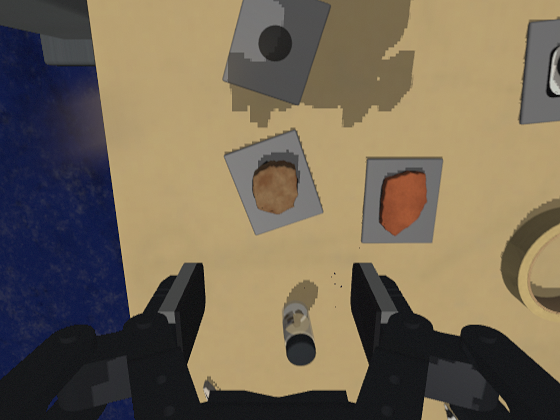

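The concretion is on its pad at (275,187), centred to about 1–2 mm. The vial stands at (298,330) with its cap at (300,350). Measuring the cap.

Run:
```python
from h import *
o=get_obs(); P=camera_params("wrist"); im=cv2.imread("pics/w9.png")[:,:,::-1]
V=im.max(2); m=(V<60); m[:, :270]=0; m[:,335:]=0; m[:300]=0; m[385:]=0
b=blob(m,(300,350),200); a=np.argwhere(b[0]); print(b[1:],a.min(0),a.max(0))
(c,r)=cv2.minEnclosingCircle(a[a[:,0]>335][:,::-1].astype(np.float32)); print(c,r,ray(P,c,.058), 378*.011/(P['origin'][2]-.058))
print("foot",ray(P,(295.5,318),.004))
print(go(o,(*ray(P,c,.058)[:2],.06),90))
```

```text
(array([300.19945726, 349.20624152]), np.int32(737)) [334 286] [364 315]
(300.2119140625, 349.2369384765625) 15.577417373657227 [ 0.4507165  -0.41916156  0.058     ] 17.5026554483263
foot [ 0.44978397 -0.4285722   0.004     ]
(array([-0.1105,  0.0177,  0.0921]), array([ 0.001,  0.001, -0.   ]))
```

```bash
python3 -m jog '[{"x":-0.04,"y":0.009,"z":-0.01,"ax":0,"ay":0,"az":0},{"x":-0.08,"y":0.017,"z":-0.015,"ax":0,"ay":0,"az":0},{"x":-0.112,"y":0.0175,"z":-0.015,"ax":0,"ay":0,"az":0},{"x":-0.112,"y":0.0175,"z":-0.015,"ax":0,"ay":0,"az":0},{"x":-0.112,"y":0.0175,"z":-0.015,"ax":0,"ay":0,"az":0},{"x":-0.112,"y":0.0175,"z":-0.015,"ax":0,"ay":0,"az":0}]' 0.75
python3 - <<'E'
from h import *
P,o,im=look("w10"); print(o['t'],o['eef_pos'],proj(P,(.4507,-.422,.058)),proj(P,(.4507,-.422,0)))
c=im[90:290,180:380,::-1]; cv2.imwrite("pics/c2.png",cv2.resize(c,None,fx=3,fy=3,interpolation=cv2.INTER_CUBIC))
E
```

```text
t: 16.8
eef_pos: [0.4501, -0.4183, 0.165]
tool_rot: [-0.002, 0.707, 0.708, 0.0]
contact_force: [-0.3, 1.0, 0.7]
gripper_width: 0.752
grasp_force: 0.0
16.8 [ 0.4501456  -0.41829821  0.16501811] [277.5954595  208.00845601] [277.78224749 187.2305974 ]
```

View pics/c2.png

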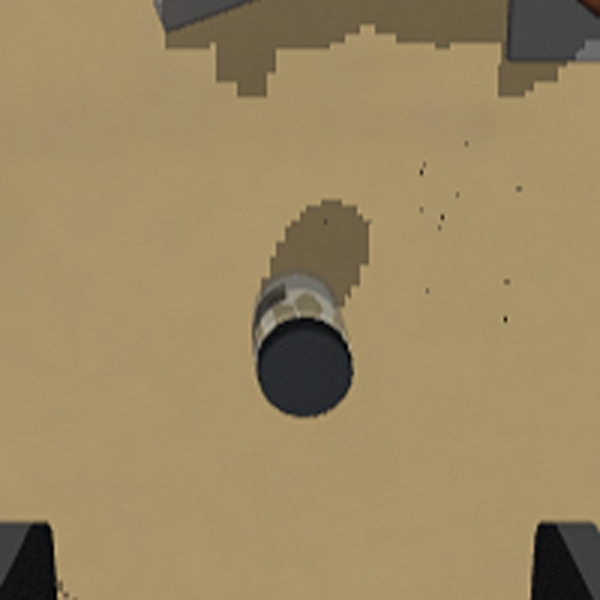

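The cap top is centred at crop (305,369), which is pixel (281.7,213), giving x=0.453, y=-0.4255. This agrees with the earlier estimate.

```bash
python3 -m jog '[{"x":-0.007,"y":0.003,"z":0.03,"ax":0,"ay":0,"az":0},{"x":-0.007,"y":0.003,"z":0.06,"ax":0,"ay":0,"az":0},{"x":-0.007,"y":0.003,"z":0.09,"ax":0,"ay":0,"az":0},{"x":-0.007,"y":0.003,"z":0.12,"ax":0,"ay":0,"az":0},{"x":-0.007,"y":0.003,"z":0.145,"ax":0,"ay":0,"az":0},{"x":-0.007,"y":0.003,"z":0.152,"ax":0,"ay":0,"az":0},{"x":-0.007,"y":0.003,"z":0.152,"ax":0,"ay":0,"az":0},{"x":-0.007,"y":0.003,"z":0.152,"ax":0,"ay":0,"az":0}]'
python3 -m jog '[{"x":0,"y":0,"z":0,"ax":0,"ay":0,"az":0},{"x":0,"y":0,"z":0,"ax":0,"ay":0,"az":0},{"x":0,"y":0,"z":0,"ax":0,"ay":0,"az":0},{"x":0,"y":0,"z":0,"ax":0,"ay":0,"az":0},{"x":0,"y":0,"z":0,"ax":0,"ay":0,"az":0},{"x":0,"y":0,"z":0,"ax":0,"ay":0,"az":0},{"x":0,"y":0,"z":0,"ax":0,"ay":0,"az":0}]' 0 35
python3 - <<'E'
from h import *
o=get_obs(); print(o['t'],o['eef_pos'],go(o,(.4338,-.2035,.1),90));
E
```

```text
t: 17.65
eef_pos: [0.4544, -0.4273, 0.016]
tool_rot: [0.001, 0.707, 0.707, 0.0]
contact_force: [0.1, 0.1, 0.8]
gripper_width: 0.75
grasp_force: 0.0
t: 18.35
eef_pos: [0.4539, -0.4277, 0.0158]
tool_rot: [0.001, 0.707, 0.707, -0.0]
contact_force: [-0.8, 0.9, 6.7]
gripper_width: 0.262
grasp_force: 34.2
18.35 [ 0.45388625 -0.42773855  0.0158071 ] (array([ 0.2242, -0.0201, -0.0844]), array([ 0.001,  0.001, -0.   ]))
```

```bash
python3 -m jog '[{"x":0,"y":0,"z":-0.04,"ax":0,"ay":0,"az":0},{"x":0.01,"y":-0.001,"z":-0.075,"ax":0,"ay":0,"az":0},{"x":0.05,"y":-0.005,"z":-0.075,"ax":0,"ay":0,"az":0},{"x":0.09,"y":-0.009,"z":-0.075,"ax":0,"ay":0,"az":0},{"x":0.13,"y":-0.013,"z":-0.075,"ax":0,"ay":0,"az":0},{"x":0.17,"y":-0.017,"z":-0.075,"ax":0,"ay":0,"az":0},{"x":0.205,"y":-0.02,"z":-0.075,"ax":0,"ay":0,"az":0},{"x":0.222,"y":-0.02,"z":-0.075,"ax":0,"ay":0,"az":0},{"x":0.222,"y":-0.02,"z":-0.055,"ax":0,"ay":0,"az":0},{"x":0.222,"y":-0.02,"z":-0.035,"ax":0,"ay":0,"az":0},{"x":0.222,"y":-0.02,"z":-0.025,"ax":0,"ay":0,"az":0},{"x":0.222,"y":-0.02,"z":-0.025,"ax":0,"ay":0,"az":0}]'
python3 - <<'E'
from h import *
o=get_obs(); print(o['t'],o['eef_pos'],go(o,(.4338,-.2055,.0198),90),o['tool_rot']);
E
```

```text
t: 19.55
eef_pos: [0.4326, -0.205, 0.0388]
tool_rot: [-0.001, 0.707, 0.707, -0.0]
contact_force: [-0.2, -0.9, -1.0]
gripper_width: 0.264
grasp_force: 34.7
19.55 [ 0.43256813 -0.20499611  0.03875933] (array([-0.0005,  0.0013,  0.019 ]), array([-0.002, -0.001, -0.   ])) [-1.18706025e-03  7.07122724e-01  7.07089668e-01 -4.95830192e-04]
```

```bash
python3 -m jog '[{"x":0,"y":0.001,"z":0.01,"ax":0,"ay":0,"az":0},{"x":0,"y":0.001,"z":0.016,"ax":0,"ay":0,"az":0},{"x":0,"y":0.001,"z":0.019,"ax":0,"ay":0,"az":0},{"x":0,"y":0.001,"z":0.019,"ax":0,"ay":0,"az":0},{"x":0,"y":0.001,"z":0.019,"ax":0,"ay":0,"az":0},{"x":0,"y":0.001,"z":0.019,"ax":0,"ay":0,"az":0}]'
python3 -m jog '[{"x":0,"y":0,"z":0,"ax":0,"ay":0,"az":0},{"x":0,"y":0,"z":0,"ax":0,"ay":0,"az":0},{"x":0,"y":0,"z":0,"ax":0,"ay":0,"az":0},{"x":0,"y":0,"z":0,"ax":0,"ay":0,"az":0},{"x":0,"y":0,"z":0,"ax":0,"ay":0,"az":0}]' 0.7
python3 -m jog '[{"x":0,"y":0,"z":-0.03,"ax":0,"ay":0,"az":0},{"x":0,"y":0,"z":-0.08,"ax":0,"ay":0,"az":0},{"x":0,"y":0,"z":-0.13,"ax":0,"ay":0,"az":0},{"x":0,"y":0,"z":-0.155,"ax":0,"ay":0,"az":0},{"x":0,"y":0,"z":-0.155,"ax":0,"ay":0,"az":0},{"x":0,"y":0,"z":-0.155,"ax":0,"ay":0,"az":0}]'
python3 - <<'E'
from h import *
P,o,im=look("w11"); print(o['t'],o['eef_pos'],proj(P,(.4335,-.2035,.062)))
h=cv2.cvtColor(im,cv2.COLOR_RGB2HSV).astype(int); S,V=h[...,1],h[...,2]
b=blob(V<55,proj(P,(.4335,-.2035,.062)),200); print("cap",b[1:],plane(P,b[0],.062))
top=np.arange(420)[:,None]<300
b=blob(((S<45)|(V<55))&top,proj(P,(.4335,-.2035,.004)),3000); print("pad",b[1:],plane(P,b[0],.004))
cv2.imwrite("pics/top1.png",read_camera("top")[:,:,::-1])
c=im[60:300,140:460,::-1]; a=cv2.imread("pics/top1.png")[110:310,80:360]
cv2.imwrite("pics/f.png",np.vstack([cv2.resize(c,(400,300)),cv2.resize(a,(400,286),interpolation=cv2.INTER_CUBIC)]))
E
```

```text
t: 20.15
eef_pos: [0.4348, -0.2054, 0.0211]
tool_rot: [0.0, 0.707, 0.707, 0.0]
contact_force: [-0.6, 0.3, -1.6]
gripper_width: 0.265
grasp_force: 34.7
t: 20.65
eef_pos: [0.4345, -0.2053, 0.0208]
tool_rot: [0.0, 0.707, 0.707, 0.0]
contact_force: [-0.1, -0.5, -1.0]
gripper_width: 0.701
grasp_force: 0.0
t: 21.25
eef_pos: [0.4344, -0.2055, 0.1759]
tool_rot: [0.0, 0.707, 0.707, -0.0]
contact_force: [-1.1, 0.6, -0.3]
gripper_width: 0.703
grasp_force: 0.0
21.25 [ 0.43441572 -0.20545298  0.17592099] [275.07884436 196.955022  ]
cap (array([280.18181818, 195.50576184]), np.int32(781)) (array([ 0.437 , -0.2026]), 0.0228, 0.0213, 90.0, array([ 0.4371, -0.2025], dtype=float32))
pad (array([275.93089868, 175.89330469]), np.int32(5586)) (array([ 0.4337, -0.203 ]), 0.0714, 0.0594, 72.4, array([ 0.4338, -0.2019], dtype=float32))
```

View pics/f.png

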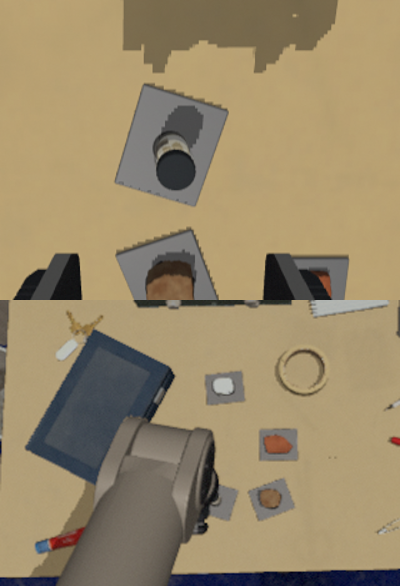

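The vial stands upright on its pad. The cap reads about 3 mm right of the pad centre, so I'm moving the arm aside and cross-checking with the other cameras.

```bash
python3 -m jog '[{"x":-0.05,"y":0.02,"z":-0.01,"ax":0,"ay":0,"az":0},{"x":-0.1,"y":0.03,"z":-0.02,"ax":0,"ay":0,"az":0},{"x":-0.14,"y":0.05,"z":-0.02,"ax":0,"ay":0,"az":0},{"x":-0.18,"y":0.07,"z":-0.02,"ax":0,"ay":0,"az":0},{"x":-0.22,"y":0.1,"z":-0.02,"ax":0,"ay":0,"az":0},{"x":-0.26,"y":0.12,"z":-0.02,"ax":0,"ay":0,"az":0},{"x":-0.28,"y":0.12,"z":-0.02,"ax":0,"ay":0,"az":0},{"x":-0.28,"y":0.12,"z":-0.02,"ax":0,"ay":0,"az":0},{"x":-0.28,"y":0.12,"z":-0.02,"ax":0,"ay":0,"az":0}]'
python3 - <<'E'
from h import *
T=[]
for n in("top","scene"):
    im=read_camera(n); P=camera_params(n); cv2.imwrite(f"pics/{n}2.png",im[:,:,::-1])
    u=proj(P,(.4335,-.2035,.03)).astype(int); h=cv2.cvtColor(im,cv2.COLOR_RGB2HSV).astype(int); S,V=h[...,1],h[...,2]
    b=blob(V<50,proj(P,(.4335,-.2035,.062)),15); print(n,"cap",b[1:],plane(P,b[0],.062 if n=="top" else .055))
    b=blob((S<55)|(V<50),proj(P,(.4335,-.2035,.004)),200); print("pad",b[1:],plane(P,b[0],.004))
    for nm,p in dict(cap=(.4335,-.2035,.062),foot=(.4335,-.2035,.004)).items(): print(nm,proj(P,p).round(1), (proj(P,p)-u+30)*6)
    T.append(cv2.resize(im[u[1]-30:u[1]+30,u[0]-30:u[0]+30,::-1],(360,360),interpolation=cv2.INTER_CUBIC))
w=cv2.imread("pics/w11.png")[110:260,205:355]; T.append(cv2.resize(w,(360,360)))
cv2.imwrite("pics/g.png",cv2.resize(np.hstack(T),(798,266)))
E
```

```text
t: 22.25
eef_pos: [0.5538, -0.4844, 0.1933]
tool_rot: [-0.002, 0.707, 0.707, -0.0]
contact_force: [-0.3, 1.3, -0.1]
gripper_width: 0.697
grasp_force: 0.0
top cap (array([228.25490196, 246.64705882]), np.int32(51)) (array([ 0.4368, -0.2066]), 0.0177, 0.0176, -0.2, array([ 0.4364, -0.206 ], dtype=float32))
pad (array([230.32663317, 249.64991625]), np.int32(597)) (array([ 0.433 , -0.2047]), 0.0711, 0.0592, 72.3, array([ 0.4329, -0.2048], dtype=float32))
cap [227.3 247.8] [175.51883654 178.91735963]
foot [229.8 249.4] [190.93786784 188.59286265]
scene cap (array([296.2962963 , 254.37037037]), np.int32(54)) (array([ 0.4342, -0.2013]), 0.0228, 0.0164, -60.5, array([ 0.4348, -0.2014], dtype=float32))
pad (array([296.43954248, 268.9248366 ]), np.int32(612)) (array([ 0.4391, -0.2085]), 0.0841, 0.081, 71.8, array([ 0.4331, -0.2031], dtype=float32))
cap [297.3 251.9] [187.97570543 125.61926336]
foot [296.4 268.6] [182.3475086  225.79219904]
```

View pics/g.png

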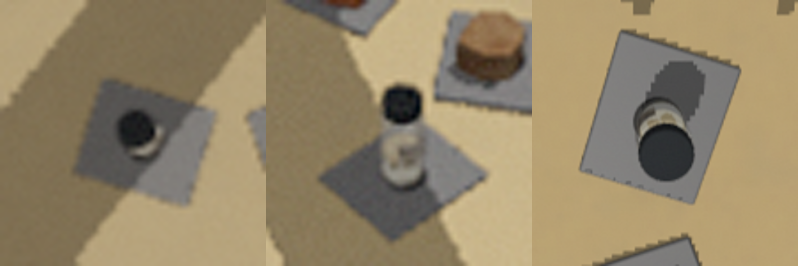

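Three views (top, scene, wrist): the vial stands upright, cap at (137,130) in the left panel. Both overhead views put it about 2–3 mm too far in x. I'll regrip and shift it 2 mm.

```bash
python3 -m jog '[{"x":0.04,"y":-0.02,"z":0,"ax":0,"ay":0,"az":0},{"x":0.08,"y":-0.04,"z":0,"ax":0,"ay":0,"az":0},{"x":0.12,"y":-0.06,"z":0,"ax":0,"ay":0,"az":0},{"x":0.16,"y":-0.08,"z":0,"ax":0,"ay":0,"az":0},{"x":0.2,"y":-0.1,"z":0,"ax":0,"ay":0,"az":0},{"x":0.24,"y":-0.11,"z":0.01,"ax":0,"ay":0,"az":0},{"x":0.28,"y":-0.12,"z":0.02,"ax":0,"ay":0,"az":0},{"x":0.28,"y":-0.12,"z":0.02,"ax":0,"ay":0,"az":0},{"x":0.28,"y":-0.12,"z":0.02,"ax":0,"ay":0,"az":0}]' 0.75
python3 - <<'E'
from h import *
o=get_obs(); print(o['t'],o['eef_pos'],go(o,(.4345,-.2053,.02),90))
E
```

```text
t: 23.25
eef_pos: [0.4341, -0.2037, 0.1761]
tool_rot: [0.0, 0.706, 0.708, -0.0]
contact_force: [0.4, -0.2, 0.2]
gripper_width: 0.752
grasp_force: 0.0
23.25 [ 0.43408191 -0.20370427  0.17610102] (array([-0.0015,  0.0004,  0.1561]), array([-0.   ,  0.001,  0.004]))
```

```bash
python3 -m jog '[{"x":-0.0005,"y":0,"z":0.03,"ax":0,"ay":0,"az":0},{"x":-0.0005,"y":0,"z":0.06,"ax":0,"ay":0,"az":0},{"x":-0.0005,"y":0,"z":0.09,"ax":0,"ay":0,"az":0},{"x":-0.0005,"y":0,"z":0.12,"ax":0,"ay":0,"az":0},{"x":-0.0005,"y":0,"z":0.147,"ax":0,"ay":0,"az":0},{"x":-0.0005,"y":0,"z":0.155,"ax":0,"ay":0,"az":0},{"x":-0.0005,"y":0,"z":0.155,"ax":0,"ay":0,"az":0},{"x":-0.0005,"y":0,"z":0.155,"ax":0,"ay":0,"az":0}]'
python3 -m jog '[{"x":0,"y":0,"z":0,"ax":0,"ay":0,"az":0},{"x":0,"y":0,"z":0,"ax":0,"ay":0,"az":0},{"x":0,"y":0,"z":0,"ax":0,"ay":0,"az":0},{"x":0,"y":0,"z":0,"ax":0,"ay":0,"az":0},{"x":0,"y":0,"z":0,"ax":0,"ay":0,"az":0},{"x":0,"y":0,"z":0,"ax":0,"ay":0,"az":0},{"x":0,"y":0,"z":0,"ax":0,"ay":0,"az":0}]' 0 35
```

```text
t: 24.05
eef_pos: [0.4354, -0.2064, 0.0218]
tool_rot: [0.001, 0.707, 0.707, 0.0]
contact_force: [0.3, -0.1, 0.4]
gripper_width: 0.75
grasp_force: 0.0
t: 24.75
eef_pos: [0.4354, -0.2061, 0.0216]
tool_rot: [0.001, 0.707, 0.707, 0.0]
contact_force: [-0.4, -0.1, 7.0]
gripper_width: 0.266
grasp_force: 34.4
```

```bash
python3 -m jog '[{"x":0,"y":0,"z":-0.003,"ax":0,"ay":0,"az":0},{"x":0,"y":-0.0025,"z":-0.003,"ax":0,"ay":0,"az":0},{"x":0,"y":-0.0025,"z":-0.003,"ax":0,"ay":0,"az":0},{"x":0,"y":-0.0025,"z":0,"ax":0,"ay":0,"az":0},{"x":0,"y":-0.0025,"z":0,"ax":0,"ay":0,"az":0},{"x":0,"y":-0.0025,"z":0,"ax":0,"ay":0,"az":0}]'
python3 -m jog '[{"x":0,"y":0,"z":0,"ax":0,"ay":0,"az":0},{"x":0,"y":0,"z":0,"ax":0,"ay":0,"az":0},{"x":0,"y":0,"z":0,"ax":0,"ay":0,"az":0},{"x":0,"y":0,"z":0,"ax":0,"ay":0,"az":0},{"x":0,"y":0,"z":0,"ax":0,"ay":0,"az":0}]' 0.7
python3 -m jog '[{"x":0,"y":0,"z":-0.03,"ax":0,"ay":0,"az":0},{"x":0,"y":0,"z":-0.08,"ax":0,"ay":0,"az":0},{"x":0,"y":0,"z":-0.13,"ax":0,"ay":0,"az":0},{"x":0,"y":0,"z":-0.155,"ax":0,"ay":0,"az":0},{"x":0,"y":0,"z":-0.155,"ax":0,"ay":0,"az":0},{"x":0,"y":0,"z":-0.155,"ax":0,"ay":0,"az":0}]'
python3 - <<'E'
from h import *
P,o,im=look("w12"); print(o['t'],o['eef_pos'],o['joint_vel'].round(3))
h=cv2.cvtColor(im,cv2.COLOR_RGB2HSV).astype(int); S,V=h[...,1],h[...,2]
b=blob(V<55,proj(P,(.4335,-.2035,.062)),200); print("cap",b[1:],plane(P,b[0],.062))
top=np.arange(420)[:,None]<300
b=blob(((S<45)|(V<55))&top,proj(P,(.4335,-.2035,.004)),3000); print("pad",b[1:],plane(P,b[0],.004))
E
```

```text
t: 25.35
eef_pos: [0.432, -0.206, 0.0215]
tool_rot: [0.0, 0.707, 0.707, -0.0]
contact_force: [-3.4, 1.0, 14.4]
gripper_width: 0.265
grasp_force: 36.3
t: 25.85
eef_pos: [0.4319, -0.2058, 0.0206]
tool_rot: [-0.0, 0.707, 0.707, -0.0]
contact_force: [0.1, -0.1, 0.4]
gripper_width: 0.699
grasp_force: 0.0
t: 26.45
eef_pos: [0.4319, -0.206, 0.1759]
tool_rot: [0.0, 0.707, 0.707, -0.0]
contact_force: [-0.2, -0.2, 0.3]
gripper_width: 0.702
grasp_force: 0.0
26.45 [ 0.43187402 -0.2059784   0.17588957] [-0.008  0.032  0.005  0.025  0.002 -0.001  0.   ]
cap (array([279.72528883, 194.71758665]), np.int32(779)) (array([ 0.4345, -0.2023]), 0.0227, 0.0213, 90.0, array([ 0.4343, -0.2024], dtype=float32))
pad (array([278.94393858, 175.3227995 ]), np.int32(5601)) (array([ 0.4338, -0.203 ]), 0.0714, 0.0595, 72.3, array([ 0.4339, -0.2019], dtype=float32))
```

The cap is now within 1 mm of the pad centre. Handing in.

```bash
python3 -c "
from station import *
print(hand_in())"
```

```text
the job is handed in; nothing more can be done
None
```

I handed the job in at about 26.5 s: all four items are right way up on their pads, measured within 1–2 mm of centre, with the loupe and sherd lengthwise along their outlines and the tape and glue not touched.

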